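# Click the last box spanners onto the spring-clip rail in size order

## Task

Two of the four box spanners are already clipped in the middle places of the sloping clip rail; click the two that lie on the bench into the free end places, so that all four run in size order along the rail. Press each one fully home in its clips, lying straight up the slope, let go, and leave the other things on the bench where they are.

Things in the scene. Friction and masses are not known exactly. Their poses are not given: they have to be found in the camera images.
- spanner_small: Steel tubular box spanner, 134 mm long: round waist 26 mm thick, 94 mm long, a hexagonal head at each end (34 mm across flats, 39 across corners, 20 long), blue bands by the heads; about 0.24 kg. Ends alike. Origin: its centre, on the axis; x along its length. Smallest of the four. Starts lying on the bench, axis 17 mm up, left or right of the rail.
- spanner_medium: Steel tubular box spanner, 146 mm long: round waist 26 mm thick, 94 mm long, a hexagonal head at each end (40 mm across flats, 46 across corners, 26 long), green bands by the heads; about 0.3 kg. Ends alike. Origin: its centre, on the axis; x along its length. Second smallest. Starts clipped on the rail at place 2 or place 3.
- spanner_large: Steel tubular box spanner, 158 mm long: round waist 26 mm thick, 94 mm long, a hexagonal head at each end (46 mm across flats, 53 across corners, 32 long), yellow bands by the heads; about 0.37 kg. Ends alike. Origin: its centre, on the axis; x along its length. Second largest. Starts clipped on the rail at the other of places 2 and 3.
- spanner_huge: Steel tubular box spanner, 170 mm long: round waist 26 mm thick, 94 mm long, a hexagonal head at each end (52 mm across flats, 60 across corners, 38 long), red bands by the heads; about 0.45 kg. Ends alike. Origin: its centre, on the axis; x along its length. Largest of the four. Starts lying on the bench, axis 26 mm up, on the other side of the rail.
- rail: Fixed green plate, 210 (along the slope) x 370 mm, sloping 25 degrees, facing away from the robot, with four clip places side by side, 88 mm apart. Origin: centre of its upper face, 85 mm above the bench; x down the slope, away from the robot; y along the row, to the robot's left; z out of the plate, leaning away from the robot. A spanner is pressed in squarely along -z; the snap takes about 10 N.
- place1 (a point): Leftmost place (rail y +132 mm): the centre of a spanner seated there, 34 mm over the plate, its x axis along the rail's x (either way round). Two clips, 12 mm wide, sit 32 mm above and below this point along the slope; the 52 mm between them is free for fingers. A seated spanner may lie up to 9 mm up or down the slope before a head meets a clip.
- place2 (a point): The same for the second place from the left (rail y +44 mm). Each clip is a black V saddle, 27 mm wide, that carries and centres the waist, between two sprung steel jaws: rounded lips 44 mm over the plate with an 18 mm gap at rest, flared out above to 56 mm over the plate. The jaws spread sideways and snap over the 26 mm waist.
- place3 (a point): The same for the third place from the left (rail y -44 mm).
- place4 (a point): The same for the rightmost place (rail y -132 mm).
- hammer: A hammer lying on the bench beyond the rail; leave it alone. Origin under its middle.
- glue: A glue bottle, 60 mm in diameter, 130 mm tall, standing left of the rail; leave it alone. Origin at its foot.
- pegboard: A 110 x 70 x 20 mm wooden block with six wooden pegs, 50 mm tall in all, standing right of the rail; leave it alone. Origin at its foot.
Mind the look-alikes: they are no part of the job. What is shaped like the spanner_large but orange or purple is not meant. What is shaped like the spanner_medium but purple is not meant.

How it is judged:
By the outcome, as a careful person would: the job done as asked, in the order asked, and still so for the second after the job is handed in, with the robot touching nothing.
It also fails if it takes over 59 s, if anything falls off the work surface, if the arm or the gripper's body presses on something with over 40 N, if the wrist force passes 120 N, or if a joint passes its speed limit or range.

## Robot

A 6-joint arm with a two-finger parallel gripper is mounted at the origin on the work surface. World frame = base frame: x ahead of the robot, y to its left, z up, the work surface at z = 0. Lengths are in mm, angles in rad, forces in N, time in s.
With the tool pointing down it reaches from about 325 to 775 mm from the base axis. Payload 5.5 kg.
Tool frame: the origin (TCP) lies on the centre line of the jaws, within the pads' length; the fingertips stand 17 mm ahead of it and the grasp point (between the pads) lies 2 mm behind it; z points along the fingers, y is the line along which they close (so a half turn about z gives the same grasp; the last joint's range is limited). The gripper opens to 88 mm and grips with 3 to 60 N. Pads are 20 mm wide; open, the fingers measure 115 mm over their backs; the gripper's body (75 mm by 178 mm) begins 61 mm behind the grasp point.
Start: joints at [-0.057, 0.091, 1.231, -0, 1.82, -0.057], TCP at [600.014, -0.003, 239.631] pointing down, gripper open.
Joint ranges: [-2.87, 2.87], [-0.86, 2.18], [0.17, 2.46], [-1.51, 4.65], [0.06, 2.69], [-2.65, 2.65]. Speed limits (rad/s): [2.57, 2.57, 3.01, 3.14, 3.14, 3.14].

## Interface

Orientations are given as a rotation vector (axis times angle).
In Python, from cell import * gives the robot as it stands.
- The arm moves only by the tool arm_command, never from a script. Its argument "motion" is a list of rows, each an object of numbers: "tx", "ty", "tz": the shift along the tool's x, y, z in cm; "rx", "ry", "rz": the turn, a rotation vector about the tool's x, y, z in degrees; "jaw": the closure in counts, from 0 (fully open) to 255 (shut). A call has 1 to 8 rows; each row shifts and turns the commanded pose from where the row before left it, along the tool's axes as they then stand; what a row does not reach is not made up. A row lasts 1/8 s, in which the tool goes at most 62.5 mm and 10.7 degrees, less where a joint would pass 70% of its speed; a pose out of reach is approached as far as the arm can. A call is refused whole if a number of a shift passes 6.25 or a number of a turn 10.7, either way. A call with a gripper value outside its range is refused whole. The fingers move at their own pace and stop on an object; "force" is the grip in N (left out, the last holds). Time passes only in rows, so rows that do not move let the fingers close. It gives the time, the measured TCP pose, the force, the opening and the grip force at its end, in the units of the state.
- observe(): the state, without advancing time (a new reading comes with each control period).
- grab_frame(name): name is "scene" or "side" or "wrist"; returns the picture (480x640x3 uint8, blue, green, red); there is no depth.
- camera_info(name): a dict with "intrinsics" (3x3 intrinsics, pixels), "k1" (the pictures are not rectified: a ray, as slopes to the right and down, at radius r is drawn at 1 + k1 r^2 times it, then the intrinsics apply), "xyz" and "rotation" of the camera in the world. Camera axes: x right, y up, looking along -z (the intrinsics and any distortion apply to the point x, -y, -z); pixel columns grow to the right and rows downward; lengths in mm; the calibration is good to about 2 mm. A picture is of the moment at which its call begins: read the wrist's pose just before it. camera_info takes no time and is no camera call; for the wrist camera it gives the pose at the moment of the call.
- finish_job(): hands the job in; it is judged then, once.
The state is a dict: "time": time; "joints": joint angles; "qvel": joint speeds; "joint_efforts": joint torques, N m; "tool_pos": TCP position; "orientation": TCP orientation; "force": force on the tool from outside, world axes, zero at the start; "moment": the same for the moment, N m; "width": finger opening in mm; "finger_force": force on a finger pad.
Only numpy, scipy, OpenCV 4.12 (cv2) and the standard library are available. Lean on these libraries where they do the work, as an engineer would, in place of code of your own. Each camera call takes 0.05 s, during which the arm holds its last target. There are 200 camera calls.

## Working session

There is one attempt and no reset: what is moved stays moved. The work goes in short steps, Python scripts to look and compute and a tool call to move; the robot and the scene stay as the last step left them, time stands still between calls to the robot, and variables do not carry over. Pictures are saved under pics/ and viewed, at most 10 in all, crops included, and the job is handed in when it is done.

Besides the shell and the picture viewer there is one more tool, called after "Request:" by a JSON object that holds its "fn" and its "kwargs". arm_command: Moves the arm, as the interface text tells. Its arguments: {"type":"object","properties":{"motion":{"type":"array"},"force":{"type":"number"}},"required":["motion"]}

```bash
mkdir -p pics; ls
python3 - <<'E'
from cell import *
import cv2
for n in("scene","side"):
    f=grab_frame(n);cv2.imwrite(f"pics/{n}0.png",f)
    c=camera_info(n);print(n,c)
s=observe();print(s)
E
```

```text
pics
scene {'intrinsics': array([[468.52864836,   0.        , 318.78091709],
       [  0.        , 468.52864836, 238.21253938],
       [  0.        ,   0.        ,   1.        ]]), 'k1': -0.028748521208395512, 'xyz': array([1268.26517885,  -84.09694041,  872.93887623]), 'rotation': array([0.652028  , 0.53825703, 1.32930266])}
side {'intrinsics': array([[562.85902103,   0.        , 310.76724099],
       [  0.        , 562.85902103, 253.0736807 ],
       [  0.        ,   0.        ,   1.        ]]), 'k1': -0.04587690375765247, 'xyz': array([-196.05251419, 1078.20508302, 1046.65721263]), 'rotation': array([ 0.37397011, -1.17206469, -2.31857267])}
{'time': 0.1, 'joints': array([-5.66829342e-02,  9.17718526e-02,  1.23174557e+00, -1.69052950e-05,
        1.81982220e+00, -5.67338920e-02]), 'qvel': array([ 0.00041907, -0.00208417, -0.00187868, -0.00074915, -0.00040181,
       -0.0006923 ]), 'joint_efforts': array([ 2.46603209e-03, -4.47854412e+01, -4.07573140e+01,  6.99365954e-02,
        2.83264846e-02, -6.35370566e-05]), 'tool_pos': array([5.99759256e+02, 1.66689898e-02, 2.38638188e+02]), 'orientation': array([-2.22047525e+00, -2.22057918e+00,  1.84574297e-03]), 'force': array([-0.1898721 ,  0.04847995, -0.18115046]), 'moment': array([ 0.02347071,  0.02381169, -0.03650872]), 'finger_force': 0.0, 'width': 87.90433769497736}
```

View pics/scene0.png

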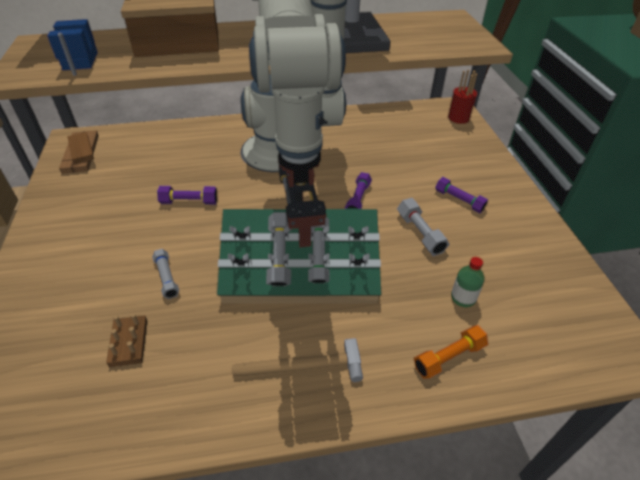

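View pics/side0.png

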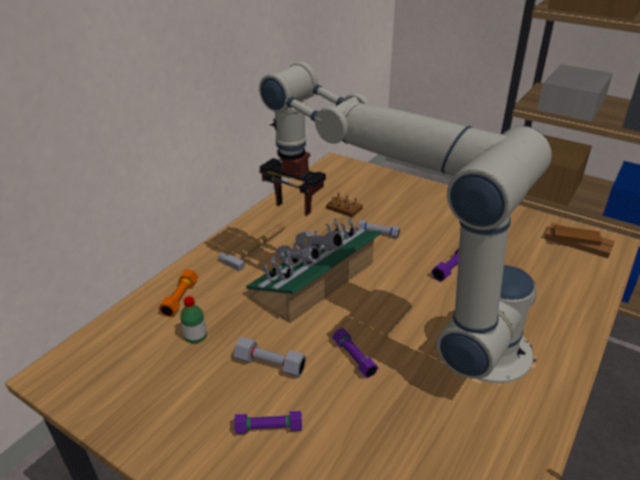

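The scene picture shows the rail at (300,250). There are steel spanners on it at (280,248) and (319,248), and on the bench at (166,273) and (423,226). The purple ones at (188,195), (360,190), (461,195) and the orange one at (450,352) are look-alikes. Next I'll enlarge the crops to confirm the bands and measure.

```bash
cat > h.py <<'E'
import numpy as np,cv2
from scipy.spatial.transform import Rotation as R
from cell import *
def ray(c,uv):
    K=c["intrinsics"];d=(np.array(uv,float)-K[:2,2])/[K[0,0],K[1,1]]
    s=d.copy()
    for _ in range(10): s=d/(1+c["k1"]*(s@s))
    v=R.from_rotvec(c["rotation"]).apply([s[0],-s[1],-1]);return np.array(c["xyz"]),v
def onplane(c,uv,z):
    o,v=ray(c,uv);return o+v*(z-o[2])/v[2]
def onpl(c,uv,p,n):
    o,v=ray(c,uv);return o+v*(np.dot(p-o,n)/np.dot(v,n))
def proj(c,p):
    q=R.from_rotvec(c["rotation"]).inv().apply(np.array(p)-c["xyz"]);s=np.array([q[0],-q[1]])/-q[2]
    s=s*(1+c["k1"]*(s@s));K=c["intrinsics"];return K[:2,:2]@s+K[:2,2]
E
python3 - <<'E'
from h import *
f=cv2.imread("pics/scene0.png");c=camera_info("scene")
a=cv2.resize(f[195:305,215:385],None,fx=4,fy=4,interpolation=3)
b=cv2.resize(f[240:305,140:190],None,fx=4,fy=4,interpolation=3)
d=cv2.resize(f[190:260,390:460],None,fx=4,fy=4,interpolation=3)
im=np.zeros((440+280,680,3),np.uint8);im[:440]=a;im[440:700,:200]=b;im[440:720,300:580]=d
im=cv2.resize(im,None,fx=.83,fy=.83);cv2.imwrite("pics/crop.png",im)
hsv=cv2.cvtColor(f,cv2.COLOR_BGR2HSV)
g=((hsv[...,0]>60)&(hsv[...,0]<95)&(hsv[...,1]>90)).astype(np.uint8)
g[:195]=0;g[310:]=0;g[:,:200]=0;g[:,400:]=0
h=cv2.convexHull(np.vstack(cv2.findContours(g,0,1)[0]))
p=cv2.approxPolyDP(h,6,True)[:,0];print(p.tolist())
for q in p: print(q,onplane(c,q,129.4 if q[1]<250 else 40.6).round(1))
for x0,y0,x1,y1,z in((140,240,190,305,17),(390,190,460,260,26)):
    m=np.zeros_like(g);s=hsv[y0:y1,x0:x1];m[y0:y1,x0:x1]=((s[...,1]<75)|(s[...,0]>90)&(s[...,0]<140))
    cs=max(cv2.findContours(m,0,1)[0],key=cv2.contourArea);r=cv2.minAreaRect(cs);B=cv2.boxPoints(r)
    print(r,cv2.contourArea(cs))
    e=sorted([(np.linalg.norm(B[i]-B[(i+1)%4]),i) for i in range(4)])[:2]
    P=[onplane(c,(B[i]+B[(i+1)%4])/2,z) for _,i in e];print(np.round(P,1),np.linalg.norm(P[0]-P[1]))
E
```

```text
[[379, 293], [219, 293], [224, 211], [375, 211]]
[379 293] [649.3 166.   40.6]
[219 293] [ 591.9 -188.    40.6]
[224 211] [ 418.8 -160.4  129.4]
[375 211] [475.2 193.  129.4]
((165.1615447998047, 273.09234619140625), (50.78165817260742, 17.453453063964844), 74.74488067626953) 644.5
[[ 406.5 -338.4   17. ]
 [ 569.  -297.6   17. ]] 167.55164730878892
((422.5, 226.00003051757812), (66.530029296875, 22.957542419433594), 51.34019470214844) 1073.0
[[539.5 361.4  26. ]
 [332.3 316.4  26. ]] 211.9382446843688
```

View pics/crop.png

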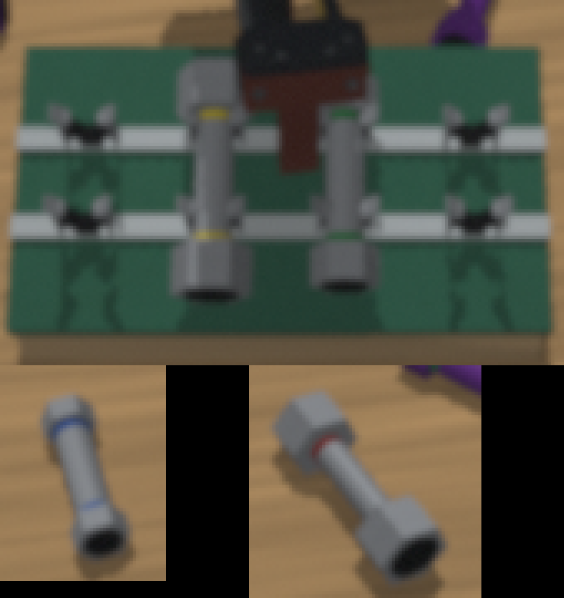

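Bands on the rail: yellow (large) at place 3 and green (medium) at place 2. In size order, that puts small (blue bands, scene (166,273)) at place 1 and huge (red bands, (423,226)) at place 4. Both are bare steel, so they are not the purple or orange look-alikes.

```bash
cat >> h.py <<'E'
def rot(y,z):
    y=np.array(y,float);z=np.array(z,float);z/=np.linalg.norm(z);y-=z*(y@z);y/=np.linalg.norm(y)
    return R.from_matrix(np.c_[np.cross(y,z),y,z])
def plan(p,Rt,n,st=None):
    "rows from measured/commanded pose st=(pos,R) to p,Rt in n rows"
    if st is None: s=observe();st=(s["tool_pos"],R.from_rotvec(s["orientation"]))
    p0,R0=st;w=(R0.inv()*Rt).as_rotvec();q=R0;d=(np.array(p)-p0)/n
    for i in range(n):
        t=q.inv().apply(d)/10;a=np.degrees(w/n)
        print("t",t.round(2),"r",a.round(2));q=q*R.from_rotvec(w/n)
E
python3 - <<'E'
from h import *
s=observe();c=camera_info("wrist");Rt=R.from_rotvec(s["orientation"])
print("cam in tool",Rt.inv().apply(c["xyz"]-s["tool_pos"]),(Rt.inv()*R.from_rotvec(c["rotation"])).as_matrix().round(3),c["intrinsics"][0,0])
cs=camera_info("scene")
print("glue",onplane(cs,(467,303),0),"peg",onplane(cs,(128,340),20))
plan((488,-318,230),rot((.243,-.97,0),(0,0,-1)),8,(np.array([600.01,0,239.6]),Rt))
E
```

```text
cam in tool [  75.97863477   -0.49070078 -145.15127779] [[ 0.001  0.961  0.277]
 [ 1.    -0.    -0.001]
 [-0.001  0.277 -0.961]] 432.4064144797512
glue [680.81682766 372.85873193   0.        ] peg [ 671.22545286 -383.05079819   20.        ]
t [-3.97 -1.4   0.12] r [-0.01  0.01  9.49]
t [-4.15 -0.73  0.12] r [-0.01  0.01  9.49]
t [-4.21 -0.03  0.12] r [-0.01  0.01  9.49]
t [-4.16  0.66  0.12] r [-0.01  0.01  9.49]
t [-4.    1.34  0.12] r [-0.01  0.01  9.49]
t [-3.72  1.98  0.12] r [-0.01  0.01  9.49]
t [-3.34  2.57  0.12] r [-0.01  0.01  9.49]
t [-2.87  3.08  0.12] r [-0.01  0.01  9.49]
```

Request:
{"fn": "arm_command", "kwargs": {"motion": [{"tx": -3.97,"ty": -1.4,"tz": 0.12,"rz": 9.5},{"tx": -4.15,"ty": -0.73,"tz": 0.12,"rz": 9.5},{"tx": -4.21,"ty": -0.03,"tz": 0.12,"rz": 9.5},{"tx": -4.16,"ty": 0.66,"tz": 0.12,"rz": 9.5},{"tx": -4.0,"ty": 1.34,"tz": 0.12,"rz": 9.5},{"tx": -3.72,"ty": 1.98,"tz": 0.12,"rz": 9.5},{"tx": -3.34,"ty": 2.57,"tz": 0.12,"rz": 9.5},{"tx": -2.87,"ty": 3.08,"tz": 0.12,"rz": 9.5}], "force": 50}}

```text
invalid input at $.motion[0]: expected keys tx, ty, tz, rx, ry, rz, jaw
```

```bash
cat >> h.py <<'E'
def state():
    s=observe();return s["tool_pos"],R.from_rotvec(s["orientation"])
E
python3 - <<'E'
from h import *
p,q=state();c=camera_info("wrist");f=grab_frame("wrist");cv2.imwrite("pics/w1.png",f)
print(p.round(1),q.as_matrix().round(3),observe()["joints"].round(2),proj(c,(488,-318,17)))
E
```

```text
[599.8   0.  238.6] [[-0.     1.    -0.002]
 [ 1.     0.     0.   ]
 [ 0.    -0.002 -1.   ]] [-0.06  0.09  1.23 -0.    1.82 -0.06] [222.07090451 490.7164024 ]
```

View pics/w1.png

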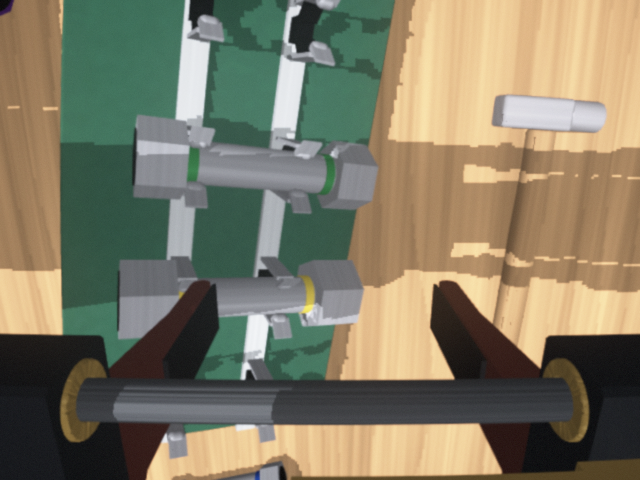

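The call was refused because every key is required. The wrist view confirms the green bands at (195,165)/(330,172), which is place 2, and the yellow bands at (185,296)/(307,294), which is place 3.

Request:
{"fn": "arm_command", "kwargs": {"motion": [{"tx": -3.97,"ty": -1.4,"tz": 0.12,"rx": 0,"ry": 0,"rz": 9.5,"jaw": 0},{"tx": -4.15,"ty": -0.73,"tz": 0.12,"rx": 0,"ry": 0,"rz": 9.5,"jaw": 0},{"tx": -4.21,"ty": -0.03,"tz": 0.12,"rx": 0,"ry": 0,"rz": 9.5,"jaw": 0},{"tx": -4.16,"ty": 0.66,"tz": 0.12,"rx": 0,"ry": 0,"rz": 9.5,"jaw": 0},{"tx": -4.0,"ty": 1.34,"tz": 0.12,"rx": 0,"ry": 0,"rz": 9.5,"jaw": 0},{"tx": -3.72,"ty": 1.98,"tz": 0.12,"rx": 0,"ry": 0,"rz": 9.5,"jaw": 0},{"tx": -3.34,"ty": 2.57,"tz": 0.12,"rx": 0,"ry": 0,"rz": 9.5,"jaw": 0},{"tx": -2.87,"ty": 3.08,"tz": 0.12,"rx": 0,"ry": 0,"rz": 9.5,"jaw": 0}], "force": 50}}

```text
time: 1.15
tool_pos: [487.1, -318.9, 229.6]
orientation: [-3.119, -0.374, 0.001]
force: [0.4, -0.2, 0.2]
width: 87.7
finger_force: 0.0
```

Run:
```python
from h import *
p,q=state();c=camera_info("wrist");f=grab_frame("wrist");cv2.imwrite("pics/w2.png",f)
np.save("w2.npy",c,allow_pickle=True)
print(p.round(1),q.as_matrix().round(3),observe()["joints"].round(2),proj(c,(488,-318,17)))
```

```text
[ 487.1 -318.9  229.6] [[ 0.972  0.237 -0.   ]
 [ 0.237 -0.972  0.   ]
 [-0.    -0.    -1.   ]] [-0.64  0.04  1.3  -0.    1.8   0.7 ] [323.4440257  205.26507813]
```

View pics/w2.png

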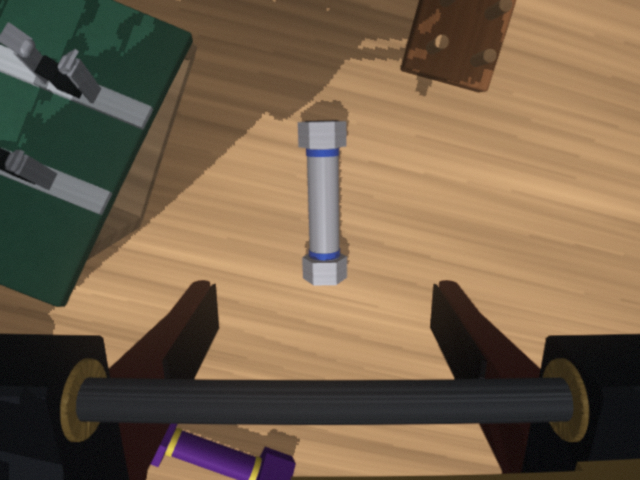

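Blue bands at (323,153) and (324,256), so the small spanner lies between the fingers as planned.

```bash
cat >> h.py <<'E'
def bands(f,c,lo,hi,roi,z,smin=100):
    x0,y0,x1,y1=roi;h=cv2.cvtColor(f,cv2.COLOR_BGR2HSV);m=np.zeros(h.shape[:2],np.uint8)
    m[y0:y1,x0:x1]=cv2.inRange(h,np.array([lo,smin,50]),np.array([hi,255,255]))[y0:y1,x0:x1]
    n,l,st,ce=cv2.connectedComponentsWithStats(m);o=np.argsort(-st[1:,4])[:2]+1
    P=[]
    for i in o:
        ys,xs=np.where(l==i);r=cv2.minAreaRect(np.c_[xs,ys].astype(np.float32))
        P.append(onplane(c,r[0],z));print(np.round(r[0],1),st[i,4],P[-1].round(1))
    d=P[0]-P[1];print("sep",np.linalg.norm(d).round(1),"yaw",np.degrees(np.arctan(d[1]/d[0])).round(2),"mid",((P[0]+P[1])/2).round(1))
    return P
E
python3 - <<'E'
from h import *
c=np.load("w2.npy",allow_pickle=True).item();f=cv2.imread("pics/w2.png")
P=bands(f,c,100,135,(280,100,370,300),27)
m=(P[0]+P[1])/2;d=P[0]-P[1];d=d*np.sign(d[0])
plan((m[0],m[1],20.5),rot((d[1],-d[0],0),(0,0,-1)),5)
E
```

```text
[322.  152.5] 213 [ 531.2 -306.3   27. ]
[324.1 255.7] 171 [ 447.8 -328.4   27. ]
sep 86.3 yaw 14.83 mid [ 489.5 -317.3   27. ]
t [ 0.13 -0.1   4.17] r [ 0.02  0.03 -0.35]
t [ 0.13 -0.1   4.17] r [ 0.02  0.03 -0.35]
t [ 0.12 -0.1   4.17] r [ 0.02  0.03 -0.35]
t [ 0.12 -0.1   4.17] r [ 0.02  0.03 -0.35]
t [ 0.12 -0.09  4.17] r [ 0.02  0.03 -0.35]
```

Request:
{"fn": "arm_command", "kwargs": {"motion": [{"tx": 0.13,"ty": -0.1,"tz": 5.2,"rx": 0,"ry": 0,"rz": -0.45,"jaw": 0},{"tx": 0.13,"ty": -0.1,"tz": 5.2,"rx": 0,"ry": 0,"rz": -0.45,"jaw": 0},{"tx": 0.12,"ty": -0.1,"tz": 5.2,"rx": 0,"ry": 0,"rz": -0.45,"jaw": 0},{"tx": 0.12,"ty": -0.1,"tz": 4.0,"rx": 0,"ry": 0,"rz": -0.4,"jaw": 0},{"tx": 0.12,"ty": -0.1,"tz": 1.25,"rx": 0,"ry": 0,"rz": 0,"jaw": 0},{"tx": 0,"ty": 0,"tz": 0,"rx": 0,"ry": 0,"rz": 0,"jaw": 230},{"tx": 0,"ty": 0,"tz": 0,"rx": 0,"ry": 0,"rz": 0,"jaw": 230},{"tx": 0,"ty": 0,"tz": 0,"rx": 0,"ry": 0,"rz": 0,"jaw": 230}], "force": 50}}

```text
time: 2.2
tool_pos: [493.4, -312.1, 23.7]
orientation: [3.11, 0.43, 0.004]
force: [-0.8, -0.7, 0.6]
width: 61.4
finger_force: 0.0
```

Request:
{"fn": "arm_command", "kwargs": {"motion": [{"tx": 0,"ty": 0,"tz": 0,"rx": 0,"ry": 0,"rz": 0,"jaw": 230},{"tx": 0,"ty": 0,"tz": 0,"rx": 0,"ry": 0,"rz": 0,"jaw": 230}], "force": 50}}

```text
time: 2.45
tool_pos: [492.6, -311.5, 22.0]
orientation: [3.112, 0.43, 0.001]
force: [0.4, -0.2, 0.5]
width: 41.3
finger_force: 0.0
```

Run:
```python
from h import *
s=observe();print(s["tool_pos"],s["width"],s["qvel"].round(3),s["time"])
c=camera_info("wrist");f=grab_frame("wrist");cv2.imwrite("pics/w3.png",f)
print(observe()["tool_pos"],c["xyz"])
w=np.load("w2.npy",allow_pickle=True).item();print(w["xyz"])
P=bands(f,c,100,135,(200,100,450,400),27)
```

```text
[ 492.59986174 -311.48364183   21.96803588] 41.30101000572345 [-0.001  0.003  0.005 -0.001 -0.     0.001] 2.45
[ 492.53197154 -311.44077039   21.79557857] [ 564.95156637 -290.65062487  167.16645066]
[ 560.23565123 -300.85217172  374.76049711]
[339.3 230. ] 1172 [ 530.4 -305.9   27. ]Traceback (most recent call last):
  File "<stdin>", line 6, in <module>
  File "h.py", line 36, in bands
    d=P[0]-P[1];print("sep",np.linalg.norm(d).round(1),"yaw",np.degrees(np.arctan(d[1]/d[0])).round(2),"mid",((P[0]+P[1])/2).round(1))
           ~^^^
IndexError: list index out of range
```

View pics/w3.png

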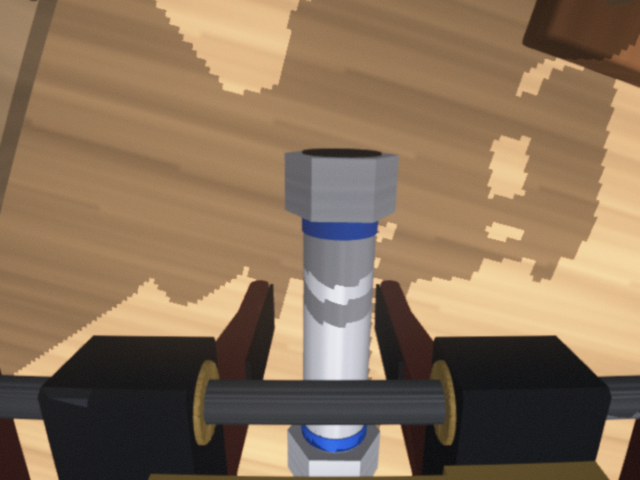

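The earlier plan read a state that had not settled. The arm needs to go back about 4.6 mm along x and 4.8 mm along tool y; the band at (339,230) confirms the offset.

Request:
{"fn": "arm_command", "kwargs": {"motion": [{"tx": -0.46,"ty": 0.48,"tz": 0.1,"rx": 0,"ry": 0,"rz": 0.9,"jaw": 100},{"tx": 0,"ty": 0,"tz": 0,"rx": 0,"ry": 0,"rz": 0,"jaw": 100},{"tx": 0,"ty": 0,"tz": 0,"rx": 0,"ry": 0,"rz": 0,"jaw": 230},{"tx": 0,"ty": 0,"tz": 0,"rx": 0,"ry": 0,"rz": 0,"jaw": 230},{"tx": 0,"ty": 0,"tz": 0,"rx": 0,"ry": 0,"rz": 0,"jaw": 230},{"tx": 0,"ty": 0,"tz": 0,"rx": 0,"ry": 0,"rz": 0,"jaw": 230},{"tx": 0,"ty": 0,"tz": 0,"rx": 0,"ry": 0,"rz": 0,"jaw": 230}], "force": 50}}

```text
time: 3.38
tool_pos: [489.4, -317.2, 20.6]
orientation: [3.115, 0.406, 0.0]
force: [0.9, -0.6, -0.2]
width: 25.2
finger_force: 50.0
```

Run:
```python
from h import *
s=observe();print(s["tool_pos"],s["width"],s["finger_force"])
# rail pose from first wrist view w1 (pose at start): yellow & green band pairs, 34 over plate
f=cv2.imread("pics/w1.png")
T=R.from_matrix([[.001,.961,.277],[1,0,-.001],[-.001,.277,-.961]])
R0=R.from_rotvec([-2.22047525,-2.22057918,.00184574]);p0=np.array([599.759,0.0167,238.638])
c=camera_info("wrist");c["xyz"]=p0+R0.apply([75.979,-.491,-145.151]);c["rotation"]=(R0*T).as_rotvec()
a=np.radians(-9.1);th=np.radians(25);X=np.array([np.cos(a)*np.cos(th),np.sin(a)*np.cos(th),-np.sin(th)]);Z=np.array([np.cos(a)*np.sin(th),np.sin(a)*np.sin(th),np.cos(th)])
h=cv2.cvtColor(f,cv2.COLOR_BGR2HSV)
O=np.array([534,2.6,85.])
for n,lo,hi,roi in(("green",50,75,(180,135,345,205)),("yellow",20,35,(170,265,325,325))):
    x0,y0,x1,y1=roi
    m=cv2.inRange(h,np.array([lo,120 if n=="yellow" else 150,30]),np.array([hi,255,255]))[y0:y1,x0:x1]
    k,l,st,ce=cv2.connectedComponentsWithStats(m);P=[]
    for i in np.argsort(-st[1:,4])[:2]+1:
        uv=ce[i]+[x0,y0];P.append(onpl(c,uv,O+Z*(34+12),Z));print(n,uv.round(1),st[i],P[-1].round(1))
    d=P[0]-P[1];print(np.linalg.norm(d),"yaw",np.degrees(np.arctan(d[1]/d[0])),"mid",np.mean(P,0))
    print("exp y",O+Z*46+(44 if n=="green" else -44)*np.cross(Z,X))
```

```text
[ 489.39238037 -317.23511901   20.57004709] 25.162684427724 49.999396204948425Traceback (most recent call last):
  File "<stdin>", line 17, in <module>
IndexError: list index out of range
```

```bash
cat > rail.py <<'E'
from h import *
f=cv2.imread("pics/w1.png")
T=R.from_matrix([[.001,.961,.277],[1,0,-.001],[-.001,.277,-.961]])
R0=R.from_rotvec([-2.22047525,-2.22057918,.00184574]);p0=np.array([599.759,0.0167,238.638])
c=camera_info("wrist");c["xyz"]=p0+R0.apply([75.979,-.491,-145.151]);c["rotation"]=(R0*T).as_rotvec()
def axes(yaw):
    a=np.radians(yaw);q=R.from_euler("zy",[a,np.radians(25)]).as_matrix();return q[:,0],q[:,1],q[:,2]
E
python3 - <<'E'
from rail import *
h=cv2.cvtColor(f,cv2.COLOR_BGR2HSV)
for u,v in((193,165),(329,172),(307,294),(185,296),(100,200),(260,170)): print((u,v),h[v,u])
X,Y,Z=axes(-9.1);O=np.array([534,2.6,85.])
# hand-read band centres (pixels) from the enlarged colour masks
for n,s,g in(("green",44,lambda H:(H[...,0]>50)&(H[...,0]<68)&(H[...,1]>150)),("yellow",-44,lambda H:(H[...,0]>18)&(H[...,0]<38)&(H[...,1]>120))):
  for (x0,y0,x1,y1) in(((184,140,206,190),(320,145,340,205)) if n=="green" else ((172,270,190,320),(296,265,320,325))):
    m=g(h[y0:y1,x0:x1]);ys,xs=np.where(m)
    if len(xs)<5: print(n,"few",len(xs));continue
    r=cv2.minAreaRect(np.c_[xs+x0,ys+y0].astype(np.float32));q=onpl(c,r[0],O+Z*46,Z)
    print(n,len(xs),np.round(r[0],1),np.round(r[1],1),q.round(1),"rail xyz",(np.array([X,Y,Z])@(q-O)).round(1))
# plate: upper edge (z 129.4) and lower edge, left column/right border of the green mask
g=((h[...,0]>60)&(h[...,0]<95)&(h[...,1]>90)).astype(np.uint8)
for v in (100,220,250,330): 
    xs=np.where(g[v])[0];a,b=xs.min(),xs.max();qa=onplane(c,(a,v),129.4);qb=onplane(c,(b,v),40.6)
    print(v,a,b,qa.round(1),qb.round(1))
E
```

```text
(193, 165) [ 67 133 121]
(329, 172) [ 67 137 115]
(307, 294) [ 25 141 186]
(185, 296) [ 5 94 54]
(100, 200) [ 76 101  83]
(260, 170) [113  14 148]
green few 0
green few 0
yellow 19 [181.3 294.7] [5.9 3.9] [513.5 -28.6 145.3] rail xyz [-38.6 -37.8  46. ]
yellow 252 [307.3 293.9] [36.1 11.7] [587.9 -42.8 110.6] rail xyz [ 44.7 -38.8  46. ]
100 62 372 [448.2  85.1 129.4] [635.7  86.1  40.6]
220 63 342 [437.7  13.9 129.4] [613.9  -7.9  40.6]
250 64 329 [435.   -5.6 129.4] [603.4 -33.7  40.6]
330 64 331 [424.9 -62.  129.4] [ 605.5 -107.8   40.6]
```

Run:
```python
from rail import *
h=cv2.cvtColor(f,cv2.COLOR_BGR2HSV)
X,Y,Z=axes(-9.05);O=np.array([534,2.6,85.])
for (x0,y0,x1,y1) in((184,140,206,190),(320,145,340,205)):
    H=h[y0:y1,x0:x1];m=(H[...,0]>50)&(H[...,0]<72)&(H[...,1]>115);ys,xs=np.where(m)
    r=cv2.minAreaRect(np.c_[xs+x0,ys+y0].astype(np.float32));q=onpl(c,r[0],O+Z*46,Z)
    print(len(xs),np.round(r[0],1),np.round(r[1],1),"rail xyz",(np.array([X,Y,Z])@(q-O)).round(1))
for uv in((408,0),(366,200),(345,310)):print(onplane(c,uv,40.6).round(1))
# scene view cross check: medium/large waist mid columns
cs=camera_info("scene");fs=cv2.imread("pics/scene0.png");hs=cv2.cvtColor(fs,cv2.COLOR_BGR2HSV)
for n,lo,hi,roi in(("y",18,38,(268,262,292,272)),("y",18,38,(268,222,292,236)),("g",45,72,(306,262,332,272))):
    x0,y0,x1,y1=roi;H=hs[y0:y1,x0:x1];ys,xs=np.where((H[...,0]>lo)&(H[...,0]<hi)&(H[...,1]>70))
    if len(xs):
        uv=(xs.mean()+x0,ys.mean()+y0);q=onpl(cs,uv,O+Z*46,Z);print(n,len(xs),np.round(uv,1),(np.array([X,Y,Z])@(q-O)).round(1))
```

```text
255 [193.  163.8] [ 8.4 31.1] rail xyz [-37.8  40.9  46. ]
234 [328.1 174.6] [10.4 38.2] rail xyz [47.3 43.2 46. ]
[660.1 156.7  40.6]
[633.1   8.7  40.6]
[617.5 -88.4  40.6]
y 18 [278.  265.5] [ 50.3 -47.   46. ]
y 32 [279.  228.7] [-35.3 -48.1  46. ]
g 15 [318.2 265.6] [47.6 40.4 46. ]
```

Run:
```python
from rail import *
X,Y,Z=axes(-9.05);O=np.array([534,2.6,85.]);M=np.array([X,Y,Z])
cs=camera_info("scene")
for n,k,uv in(("med",c,(193,163.8)),("med",c,(328.1,174.6)),("large",c,(307.3,293.9)),("large",cs,(278,265.5)),("large",cs,(279,228.7)),("med",cs,(318.2,265.6))):
    print(n,(M@(onpl(k,uv,O+Z*34,Z)-O)).round(1),(M@(onpl(k,uv,O+Z*44,Z)-O)).round(1))
P1=O+34*Z+132*Y;print("P1",P1.round(1),"P4",(O+34*Z-132*Y).round(1))
Rt=rot(-Y,-Z)
p0=np.array([489.4,-317.2,20.6]);R0=R.from_rotvec([3.115,.406,0])
# lift, traverse, arrive 90 over the place. axis is ~3.6 beyond TCP
plan(p0+[0,0,240],R0,4,(p0,R0))
plan(P1+Z*(90+3.6),Rt,11,(p0+[0,0,240],R0))
```

```text
med [-35.9  39.9  34. ] [-37.5  40.7  44. ]
med [53.2 42.3 34. ] [48.3 43.  44. ]
large [ 50.5 -43.7  34. ] [ 45.6 -39.7  44. ]
large [ 46.7 -47.2  34. ] [ 49.7 -47.   44. ]
large [-39.9 -48.3  34. ] [-36.  -48.1  44. ]
med [44.  41.3 34. ] [47.  40.5 44. ]
P1 [567.2 133.  107. ] P4 [ 529.6 -127.8  124.6]
t [-0.  0. -6.] r [0. 0. 0.]
t [-0.  0. -6.] r [0. 0. 0.]
t [-0.  0. -6.] r [0. 0. 0.]
t [-0.  0. -6.] r [0. 0. 0.]
t [ 2.08 -3.68  0.62] r [ 0.12 -2.29  2.14]
t [ 1.96 -3.76  0.55] r [ 0.12 -2.29  2.14]
t [ 1.84 -3.83  0.48] r [ 0.12 -2.29  2.14]
t [ 1.72 -3.89  0.42] r [ 0.12 -2.29  2.14]
t [ 1.59 -3.95  0.36] r [ 0.12 -2.29  2.14]
t [ 1.45 -4.01  0.31] r [ 0.12 -2.29  2.14]
t [ 1.31 -4.06  0.26] r [ 0.12 -2.29  2.14]
t [ 1.17 -4.11  0.22] r [ 0.12 -2.29  2.14]
t [ 1.02 -4.15  0.19] r [ 0.12 -2.29  2.14]
t [ 0.88 -4.18  0.16] r [ 0.12 -2.29  2.14]
t [ 0.72 -4.21  0.13] r [ 0.12 -2.29  2.14]
```

```bash
sed -i 's/"zy"/"ZY"/' rail.py
python3 - <<'E'
from rail import *
X,Y,Z=axes(-9.05);O=np.array([534,2.6,85.]);M=np.array([X,Y,Z])
cs=camera_info("scene")
for n,k,uv in(("med",c,(193,163.8)),("med",c,(328.1,174.6)),("large",c,(307.3,293.9)),("large",cs,(278,265.5)),("large",cs,(279,228.7)),("med",cs,(318.2,265.6))):
    print(n,(M@(onpl(k,uv,O+Z*34,Z)-O)).round(1),(M@(onpl(k,uv,O+Z*44,Z)-O)).round(1))
P1=O+34*Z+132*Y;print("P1",P1.round(1),"P4",(O+34*Z-132*Y).round(1))
Rt=rot(-Y,-Z)
p0=np.array([489.4,-317.2,20.6]);R0=R.from_rotvec([3.115,.406,0])
plan(P1+Z*(90+3.6),Rt,11,(p0+[0,0,240],R0))
E
```

```text
med [-36.  43.  34.] [-37.6  44.5  44. ]
med [52.4 44.  34. ] [47.3 45.5 44. ]
large [ 51.2 -43.6  34. ] [ 46.2 -38.7  44. ]
large [ 44.8 -45.8  34. ] [ 47.8 -45.   44. ]
large [-41.9 -45.6  34. ] [-38.  -44.8  44. ]
med [45.2 42.8 34. ] [48.2 42.6 44. ]
P1 [569.  130.7 115.8] P4 [ 527.4 -130.   115.8]
t [ 2.07 -3.6   0.54] r [ 0.48 -2.24  2.14]
t [ 1.96 -3.68  0.5 ] r [ 0.48 -2.24  2.14]
t [ 1.84 -3.74  0.45] r [ 0.48 -2.24  2.14]
t [ 1.71 -3.81  0.41] r [ 0.48 -2.24  2.14]
t [ 1.58 -3.86  0.38] r [ 0.48 -2.24  2.14]
t [ 1.45 -3.92  0.35] r [ 0.48 -2.24  2.14]
t [ 1.32 -3.97  0.33] r [ 0.48 -2.24  2.14]
t [ 1.18 -4.01  0.32] r [ 0.48 -2.24  2.14]
t [ 1.05 -4.05  0.31] r [ 0.48 -2.24  2.14]
t [ 0.91 -4.08  0.3 ] r [ 0.48 -2.24  2.14]
t [ 0.76 -4.11  0.3 ] r [ 0.48 -2.24  2.14]
```

Request:
{"fn": "arm_command", "kwargs": {"motion": [{"tx": 0,"ty": 0,"tz": -6,"rx": 0,"ry": 0,"rz": 0,"jaw": 230},{"tx": 0,"ty": 0,"tz": -6,"rx": 0,"ry": 0,"rz": 0,"jaw": 230},{"tx": 0,"ty": 0,"tz": -6,"rx": 0,"ry": 0,"rz": 0,"jaw": 230},{"tx": 0,"ty": 0,"tz": -6,"rx": 0,"ry": 0,"rz": 0,"jaw": 230},{"tx": 2.07,"ty": -3.6,"tz": 0.54,"rx": 0.48,"ry": -2.24,"rz": 2.14,"jaw": 230},{"tx": 1.96,"ty": -3.68,"tz": 0.5,"rx": 0.48,"ry": -2.24,"rz": 2.14,"jaw": 230},{"tx": 1.84,"ty": -3.74,"tz": 0.45,"rx": 0.48,"ry": -2.24,"rz": 2.14,"jaw": 230},{"tx": 1.71,"ty": -3.81,"tz": 0.41,"rx": 0.48,"ry": -2.24,"rz": 2.14,"jaw": 230}], "force": 60}}

```text
time: 4.38
tool_pos: [532.6, -155.2, 237.9]
orientation: [-3.113, -0.169, 0.252]
force: [1.2, 0.2, -2.1]
width: 24.8
finger_force: 60.0
```

Request:
{"fn": "arm_command", "kwargs": {"motion": [{"tx": 1.58,"ty": -3.86,"tz": 0.38,"rx": 0.48,"ry": -2.24,"rz": 2.14,"jaw": 230},{"tx": 1.45,"ty": -3.92,"tz": 0.35,"rx": 0.48,"ry": -2.24,"rz": 2.14,"jaw": 230},{"tx": 1.32,"ty": -3.97,"tz": 0.33,"rx": 0.48,"ry": -2.24,"rz": 2.14,"jaw": 230},{"tx": 1.18,"ty": -4.01,"tz": 0.32,"rx": 0.48,"ry": -2.24,"rz": 2.14,"jaw": 230},{"tx": 1.05,"ty": -4.05,"tz": 0.31,"rx": 0.48,"ry": -2.24,"rz": 2.14,"jaw": 230},{"tx": 0.91,"ty": -4.08,"tz": 0.3,"rx": 0.48,"ry": -2.24,"rz": 2.14,"jaw": 230},{"tx": 0.76,"ty": -4.11,"tz": 0.3,"rx": 0.48,"ry": -2.24,"rz": 2.14,"jaw": 230},{"tx": 0,"ty": 0,"tz": 0,"rx": 0,"ry": 0,"rz": 0,"jaw": 230}]}}

```text
time: 5.38
tool_pos: [608.1, 127.1, 197.3]
orientation: [-3.023, 0.235, 0.678]
force: [0.1, 0.1, -3.4]
width: 25.2
finger_force: 60.0
```

Request:
{"fn": "arm_command", "kwargs": {"motion": [{"tx": 0,"ty": 0,"tz": 0,"rx": 0,"ry": 0,"rz": 0,"jaw": 230},{"tx": 0,"ty": 0,"tz": 0,"rx": 0,"ry": 0,"rz": 0,"jaw": 230}]}}

```text
time: 5.62
tool_pos: [608.0, 123.4, 201.7]
orientation: [-3.024, 0.242, 0.669]
force: [0.4, -0.3, -1.8]
width: 24.8
finger_force: 60.0
```

Run:
```python
from rail import *
X,Y,Z=axes(-9.05);O=np.array([534,2.6,85.]);M=np.array([X,Y,Z])
p,q=state();cw=camera_info("wrist");f=grab_frame("wrist");cv2.imwrite("pics/w4.png",f);np.save("w4.npy",cw,allow_pickle=True)
s=observe();print(s["time"],s["tool_pos"].round(1),"rail",(M@(s["tool_pos"]-O)).round(1),s["width"],s["joints"].round(2))
Q=R.from_rotvec(s["orientation"]);print((M@Q.as_matrix()).round(3))
for x in(32,-32):print(x,[proj(cw,O+X*x+Y*y+Z*50).round(0).tolist() for y in(120.,132.,144.)])
```

```text
5.675 [608.  123.4 201.9] rail [ -0.4 130.9 128.8] 25.077039180399208 [0.09 0.52 0.84 0.13 2.2  1.87]
[[ 1.    -0.001  0.001]
 [-0.001 -1.     0.002]
 [ 0.001 -0.002 -1.   ]]
32 [[345.0, 199.0], [322.0, 199.0], [299.0, 199.0]]
-32 [[344.0, 311.0], [322.0, 311.0], [301.0, 311.0]]
```

View pics/w4.png

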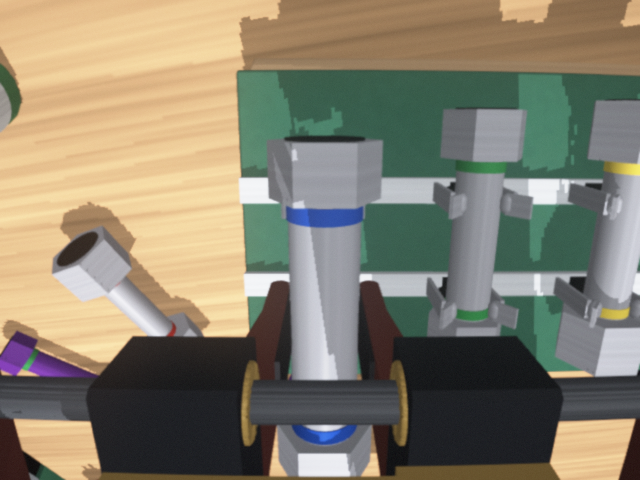

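The spanner is held straight. The medium's bands at (480,166)/(471,315), the strips at rows 190/284 and the plate corner at (238,71) all allow a check of the rail pose.

Run:
```python
from rail import *
X,Y,Z=axes(-9.05);O=np.array([534,2.6,85.]);M=np.array([X,Y,Z]);c=np.load("w4.npy",allow_pickle=True).item();f=cv2.imread("pics/w4.png");h=cv2.cvtColor(f,cv2.COLOR_BGR2HSV)
def rp(uv,z):return (M@(onpl(c,uv,O+Z*z,Z)-O)).round(1)
for lo,hi,roi in((50,72,(450,155,510,180)),(50,72,(445,303,500,325)),(18,38,(600,155,640,180)),(18,38,(590,303,635,325)),(100,135,(270,195,380,235)),(100,135,(280,420,370,450))):
    x0,y0,x1,y1=roi;H=h[y0:y1,x0:x1];ys,xs=np.where((H[...,0]>lo)&(H[...,0]<hi)&(H[...,1]>115));r=cv2.minAreaRect(np.c_[xs+x0,ys+y0].astype(np.float32))
    print(len(xs),np.round(r[0],1),np.round(r[1],1),"at34",rp(r[0],34),"at45",rp(r[0],45),"at125",rp(r[0],125.))
print("corner, expect 105,185",rp((238,71),0),"edge 185",rp((247,330),0))
w=cv2.inRange(h,(0,0,130),(179,60,255))[:,250:265]
ys=np.where(w.mean(1)>128)[0];print(ys)
for v in(190,284):print("strip",rp((257,v),0))
```

```text
460 [480.9 166.9] [50.2 10. ] at34 [47.3 44.  34. ] at45 [48.5 48.  45. ] at125 [ 57.7  76.9 125. ]
233 [472.  314.5] [ 9. 30.] at34 [-42.6  40.5  34. ] at45 [-37.2  44.6  45. ] at125 [  2.   74.8 125. ]
358 [621.7 168. ] [35.5 10.3] at34 [ 47.5 -37.8  34. ] at45 [ 48.8 -30.1  45. ] at125 [ 57.9  26.2 125. ]
242 [615. 313.] [10. 28.] at34 [-42.7 -50.9  34. ] at45 [-37.3 -42.6  45. ] at125 [  1.9  18.  125. ]
1251 [324.5 216.5] [19. 75.] at34 [ 18.9 130.8  34. ] at45 [ 21.5 130.8  45. ] at125 [ 40.2 130.8 125. ]
768 [324.  434.5] [19. 64.] at34 [-131.1  131.2   34. ] at45 [-121.7  131.2   45. ] at125 [-52.9 131.  125. ]
corner, expect 105,185 [100.6 182.6  -0. ] edge 185 [-70.9 185.5   0. ]
[177 178 179 180 181 182 183 184 185 186 187 188 189 190 191 192 193 194
 195 196 197 198 199 200 201 202 203 272 273 274 275 276 277 278 279 280
 281 282 283 284 285 286 287 288 289 290 291 292 293 294 295 296]
strip [ 28.4 174.    0. ]
strip [-36.1 176.8  -0. ]
```

Rail estimates agree within about 3 mm and the held spanner is centred on place 1, so I descend.

Request:
{"fn": "arm_command", "kwargs": {"motion": [{"tx": 0,"ty": 0,"tz": 3,"rx": 0,"ry": 0,"rz": 0,"jaw": 230},{"tx": 0,"ty": 0,"tz": 3,"rx": 0,"ry": 0,"rz": 0,"jaw": 230},{"tx": 0,"ty": 0,"tz": 0.5,"rx": 0,"ry": 0,"rz": 0,"jaw": 230},{"tx": 0,"ty": 0,"tz": 0,"rx": 0,"ry": 0,"rz": 0,"jaw": 230},{"tx": 0,"ty": 0,"tz": 0,"rx": 0,"ry": 0,"rz": 0,"jaw": 230},{"tx": 0,"ty": 0,"tz": 0,"rx": 0,"ry": 0,"rz": 0,"jaw": 230}]}}

```text
time: 6.42
tool_pos: [581.6, 128.8, 143.3]
orientation: [-3.024, 0.24, 0.667]
force: [0.0, 0.1, -2.9]
width: 25.2
finger_force: 60.0
```

Run:
```python
from rail import *
X,Y,Z=axes(-9.05);O=np.array([534,2.6,85.]);M=np.array([X,Y,Z])
s=observe();print((M@(s["tool_pos"]-O)).round(1),s["force"])
f=grab_frame("wrist");cv2.imwrite("pics/w5.png",f)
```

```text
[  0.  132.1  64.3] [ 0.02629723  0.07392351 -2.9219992 ]
```

View pics/w5.png

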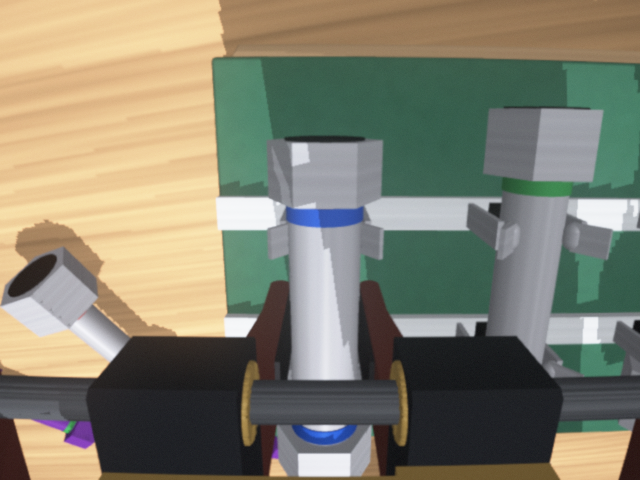

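The clip flares at (278,241) and (373,241) are symmetric about the spanner axis at column 325, so I press.

Request:
{"fn": "arm_command", "kwargs": {"motion": [{"tx": 0,"ty": 0,"tz": 0.8,"rx": 0,"ry": 0,"rz": 0,"jaw": 230},{"tx": 0,"ty": 0,"tz": 0.5,"rx": 0,"ry": 0,"rz": 0,"jaw": 230},{"tx": 0,"ty": 0,"tz": 0.4,"rx": 0,"ry": 0,"rz": 0,"jaw": 230},{"tx": 0,"ty": 0,"tz": 0.3,"rx": 0,"ry": 0,"rz": 0,"jaw": 230},{"tx": 0,"ty": 0,"tz": 0,"rx": 0,"ry": 0,"rz": 0,"jaw": 230}]}}

```text
time: 7.1
tool_pos: [572.8, 130.1, 124.5]
orientation: [-3.024, 0.24, 0.668]
force: [2.1, -1.0, 1.5]
width: 24.6
finger_force: 60.0
```

Request:
{"fn": "arm_command", "kwargs": {"motion": [{"tx": 0,"ty": 0,"tz": 0.3,"rx": 0,"ry": 0,"rz": 0,"jaw": 230},{"tx": 0,"ty": 0,"tz": 0.2,"rx": 0,"ry": 0,"rz": 0,"jaw": 230},{"tx": 0,"ty": 0,"tz": 0,"rx": 0,"ry": 0,"rz": 0,"jaw": 230}]}}

```text
time: 7.48
tool_pos: [569.6, 130.5, 117.8]
orientation: [-3.023, 0.24, 0.676]
force: [-1.3, -0.1, -6.1]
width: 24.6
finger_force: 60.0
```

Run:
```python
from rail import *
X,Y,Z=axes(-9.05);O=np.array([534,2.6,85.]);M=np.array([X,Y,Z])
s=observe();print((M@(s["tool_pos"]-O)).round(1),"F rail",(M@s["force"]).round(1),s["moment"].round(2),s["width"])
```

```text
[ -0.3 132.   36.1] F rail [ 1.4 -0.3 -6.1] [-0.1  -0.33  0.15] 24.577256282905548
```

Request:
{"fn": "arm_command", "kwargs": {"motion": [{"tx": 0,"ty": 0,"tz": 0.2,"rx": 0,"ry": 0,"rz": 0,"jaw": 230},{"tx": 0,"ty": 0,"tz": 0.2,"rx": 0,"ry": 0,"rz": 0,"jaw": 230},{"tx": 0,"ty": 0,"tz": 0,"rx": 0,"ry": 0,"rz": 0,"jaw": 230}]}}

```text
time: 7.85
tool_pos: [569.6, 130.5, 117.7]
orientation: [-3.024, 0.24, 0.666]
force: [2.1, -2.8, 4.9]
width: 25.3
finger_force: 60.0
```

Run:
```python
from rail import *
X,Y,Z=axes(-9.05);O=np.array([534,2.6,85.]);M=np.array([X,Y,Z])
s=observe();print((M@(s["tool_pos"]-O)).round(1),"F rail",(M@s["force"]).round(1),s["moment"].round(2),s["width"])
```

```text
[ -0.2 131.9  36. ] F rail [ 0.2 -2.4  5.5] [-0.29 -0.04  0.09] 25.325112155784307
```

Force is rising at an unchanged height, so it is on the saddle. I'll press a little more, release and back off.

Request:
{"fn": "arm_command", "kwargs": {"motion": [{"tx": 0,"ty": 0,"tz": 0.3,"rx": 0,"ry": 0,"rz": 0,"jaw": 230},{"tx": 0,"ty": 0,"tz": 0.2,"rx": 0,"ry": 0,"rz": 0,"jaw": 230},{"tx": 0,"ty": 0,"tz": 0,"rx": 0,"ry": 0,"rz": 0,"jaw": 230}]}}

```text
time: 8.22
tool_pos: [569.5, 130.6, 117.6]
orientation: [-3.026, 0.241, 0.654]
force: [6.6, -4.4, 19.0]
width: 25.0
finger_force: 60.0
```

Request:
{"fn": "arm_command", "kwargs": {"motion": [{"tx": 0,"ty": 0,"tz": -0.6,"rx": 0,"ry": 0,"rz": 0,"jaw": 60},{"tx": 0,"ty": 0,"tz": 0,"rx": 0,"ry": 0,"rz": 0,"jaw": 60},{"tx": 0,"ty": 0,"tz": 0,"rx": 0,"ry": 0,"rz": 0,"jaw": 60},{"tx": 0,"ty": 0,"tz": 0,"rx": 0,"ry": 0,"rz": 0,"jaw": 60},{"tx": 0,"ty": 0,"tz": 0,"rx": 0,"ry": 0,"rz": 0,"jaw": 60}]}}

```text
time: 8.85
tool_pos: [569.0, 130.8, 116.2]
orientation: [-3.023, 0.24, 0.672]
force: [0.7, -0.6, -0.4]
width: 66.6
finger_force: 0.0
```

Run:
```python
from rail import *
X,Y,Z=axes(-9.05);O=np.array([534,2.6,85.]);M=np.array([X,Y,Z])
s=observe();p=s["tool_pos"];Q=R.from_rotvec(s["orientation"]);print((M@(p-O)).round(1),"F",s["force"].round(1),s["width"],s["joints"].round(2))
# up 150 along Z, then to above huge
Rh=rot((np.sin(np.radians(12.3)),-np.cos(np.radians(12.3)),0),(0,0,-1))
a=p+Z*150
plan(a,Q,3,(p,Q));plan((436,339,230),Rh,8,(a,Q))
```

```text
[ -0.2 132.1  34.4] F [ 0.7 -0.6 -0.4] 66.59254552348051 [0.1  0.43 1.11 0.12 2.02 1.86]
t [-0.01 -0.   -5.  ] r [0. 0. 0.]
t [-0.01 -0.   -5.  ] r [0. 0. 0.]
t [-0.01 -0.   -5.  ] r [0. 0. 0.]
t [-2.46 -2.31  1.46] r [-0.59  3.1  -2.63]
t [-2.42 -2.43  1.3 ] r [-0.59  3.1  -2.63]
t [-2.38 -2.56  1.15] r [-0.59  3.1  -2.63]
t [-2.31 -2.67  0.99] r [-0.59  3.1  -2.63]
t [-2.24 -2.79  0.84] r [-0.59  3.1  -2.63]
t [-2.15 -2.9   0.69] r [-0.59  3.1  -2.63]
t [-2.05 -3.    0.55] r [-0.59  3.1  -2.63]
t [-1.93 -3.1   0.41] r [-0.59  3.1  -2.63]
```

Request:
{"fn": "arm_command", "kwargs": {"motion": [{"tx": 0,"ty": 0,"tz": -5,"rx": 0,"ry": 0,"rz": 0,"jaw": 60},{"tx": 0,"ty": 0,"tz": -5,"rx": 0,"ry": 0,"rz": 0,"jaw": 60},{"tx": 0,"ty": 0,"tz": -5,"rx": 0,"ry": 0,"rz": 0,"jaw": 60},{"tx": -2.46,"ty": -2.31,"tz": 1.46,"rx": -0.59,"ry": 3.1,"rz": -2.63,"jaw": 0},{"tx": -2.42,"ty": -2.43,"tz": 1.3,"rx": -0.59,"ry": 3.1,"rz": -2.63,"jaw": 0},{"tx": -2.38,"ty": -2.56,"tz": 1.15,"rx": -0.59,"ry": 3.1,"rz": -2.63,"jaw": 0},{"tx": -2.31,"ty": -2.67,"tz": 0.99,"rx": -0.59,"ry": 3.1,"rz": -2.63,"jaw": 0},{"tx": -2.24,"ty": -2.79,"tz": 0.84,"rx": -0.59,"ry": 3.1,"rz": -2.63,"jaw": 0}]}}

```text
time: 9.85
tool_pos: [508.6, 257.9, 238.6]
orientation: [-3.116, -0.122, 0.252]
force: [-0.2, 1.0, -0.3]
width: 87.8
finger_force: 0.0
```

Request:
{"fn": "arm_command", "kwargs": {"motion": [{"tx": -2.15,"ty": -2.9,"tz": 0.69,"rx": -0.59,"ry": 3.1,"rz": -2.63,"jaw": 0},{"tx": -2.05,"ty": -3.0,"tz": 0.55,"rx": -0.59,"ry": 3.1,"rz": -2.63,"jaw": 0},{"tx": -1.93,"ty": -3.1,"tz": 0.41,"rx": -0.59,"ry": 3.1,"rz": -2.63,"jaw": 0},{"tx": 0,"ty": 0,"tz": 0,"rx": 0,"ry": 0,"rz": 0,"jaw": 0},{"tx": 0,"ty": 0,"tz": 0,"rx": 0,"ry": 0,"rz": 0,"jaw": 0},{"tx": 0,"ty": 0,"tz": 0,"rx": 0,"ry": 0,"rz": 0,"jaw": 0}]}}

```text
time: 10.6
tool_pos: [437.2, 338.1, 230.1]
orientation: [3.123, 0.334, 0.001]
force: [-0.0, 0.3, 0.3]
width: 88.0
finger_force: 0.0
```

Run:
```python
from h import *
c=camera_info("wrist");f=grab_frame("wrist");cv2.imwrite("pics/w6.png",f);np.save("w6.npy",c,allow_pickle=True)
fs=grab_frame("scene");cv2.imwrite("pics/scene1.png",fs)
cv2.imwrite("pics/combo.png",np.hstack([cv2.resize(f,(400,300)),cv2.resize(fs[195:305,235:381],(400,300),interpolation=3)]))
s=observe();print(s["tool_pos"],R.from_rotvec(s["orientation"]).as_matrix().round(3),s["joints"].round(2),s["time"])
```

```text
[437.13613559 338.12457714 230.04045497] [[ 0.977  0.211  0.001]
 [ 0.211 -0.977 -0.   ]
 [ 0.001  0.    -1.   ]] [ 0.6  -0.04  1.38 -0.    1.8   1.96] 10.7
```

View pics/combo.png

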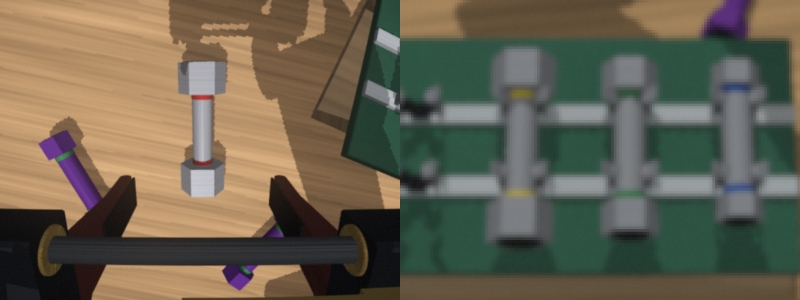

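Small sits in place 1 like its neighbours (right crop). The left crop shows the huge spanner with red bands at about (325,155)/(323,259) in full pixels, and a purple look-alike near (408,408).

Run:
```python
from h import *
c=np.load("w6.npy",allow_pickle=True).item();f=cv2.imread("pics/w6.png");h=cv2.cvtColor(f,cv2.COLOR_BGR2HSV)
h[...,0]=(h[...,0].astype(int)+90)%180
P=[]
for roi in((290,140,360,170),(290,245,360,275)):
    x0,y0,x1,y1=roi;H=h[y0:y1,x0:x1];ys,xs=np.where((H[...,0]>75)&(H[...,0]<98)&(H[...,1]>120))
    r=cv2.minAreaRect(np.c_[xs+x0,ys+y0].astype(np.float32));P.append(onplane(c,r[0],36));print(len(xs),np.round(r,1) if 0 else r,P[-1].round(1))
d=P[0]-P[1];m=(P[0]+P[1])/2;print(np.linalg.norm(d),np.degrees(np.arctan2(d[1],d[0])),m)
# ends of heads, axis plane
p,q=state();t=np.array([m[0],m[1],28])
Rt=rot((d[1],-d[0],0),(0,0,-1));print("rel tool",q.inv().apply(t-p),(q.inv()*Rt).as_rotvec(degrees=True))
B=q.inv().apply(np.array([onplane(c,uv,15) for uv in((408,408),(440,370),(390,450),(90,230),(150,330))])-t);print("purple rel tool",B.round(0))
```

```text
197 ((323.0, 156.0), (6.0, 32.0), 90.0) [480.1 348.3  36. ]
182 ((324.0, 260.0), (8.0, 30.0), 90.0) [397.1 329.4  36. ]
85.14979710244478 12.761223390359154 [438.61784599 338.84964937  36.        ]
rel tool [  1.43485574  -0.49571434 202.04148607] [ 0.028612   -0.04710574 -0.56350972]
purple rel tool [[-205.   84.   13.]
 [-161.  112.   13.]
 [-256.   68.   13.]
 [ -22. -205.   13.]
 [-119. -162.   13.]]
```

Request:
{"fn": "arm_command", "kwargs": {"motion": [{"tx": 0.14,"ty": -0.05,"tz": 5.5,"rx": 0,"ry": 0,"rz": -0.5,"jaw": 60},{"tx": 0,"ty": 0,"tz": 5.5,"rx": 0,"ry": 0,"rz": 0,"jaw": 60},{"tx": 0,"ty": 0,"tz": 5.5,"rx": 0,"ry": 0,"rz": 0,"jaw": 60},{"tx": 0,"ty": 0,"tz": 3.0,"rx": 0,"ry": 0,"rz": 0,"jaw": 60},{"tx": 0,"ty": 0,"tz": 0.9,"rx": 0,"ry": 0,"rz": 0,"jaw": 60},{"tx": 0,"ty": 0,"tz": 0,"rx": 0,"ry": 0,"rz": 0,"jaw": 60},{"tx": 0,"ty": 0,"tz": 0,"rx": 0,"ry": 0,"rz": 0,"jaw": 60}], "force": 60}}

```text
time: 11.58
tool_pos: [439.0, 340.3, 28.5]
orientation: [-3.121, -0.35, -0.007]
force: [1.4, 0.1, -0.4]
width: 66.8
finger_force: 0.0
```

Request:
{"fn": "arm_command", "kwargs": {"motion": [{"tx": 0,"ty": 0,"tz": 0,"rx": 0,"ry": 0,"rz": 0,"jaw": 230},{"tx": 0,"ty": 0,"tz": 0,"rx": 0,"ry": 0,"rz": 0,"jaw": 230},{"tx": 0,"ty": 0,"tz": 0,"rx": 0,"ry": 0,"rz": 0,"jaw": 230},{"tx": 0,"ty": 0,"tz": 0,"rx": 0,"ry": 0,"rz": 0,"jaw": 230},{"tx": 0,"ty": 0,"tz": 0,"rx": 0,"ry": 0,"rz": 0,"jaw": 230}], "force": 60}}

```text
time: 12.2
tool_pos: [437.8, 339.5, 26.3]
orientation: [3.121, 0.35, 0.002]
force: [-0.4, -1.1, 0.0]
width: 25.2
finger_force: 60.0
```

Run:
```python
from rail import *
s=observe();print(s["tool_pos"].round(1),s["width"],s["finger_force"],s["orientation"].round(3))
X,Y,Z=axes(-9.05);O=np.array([534,2.6,85.])
P4=O+Z*34-132*Y;p0=s["tool_pos"];R0=R.from_rotvec(s["orientation"]);Rt=rot(-Y,-Z)
g=P4+Z*95;v=np.array([470,150,290.])
plan(p0+[0,0,252],R0,5,(p0,R0));plan(g,Rt,12,(p0+[0,0,252],R0))
```

```text
[437.8 339.5  26.3] 25.207818788538216 60.00074565410614 [3.121e+00 3.500e-01 2.000e-03]
t [ 0.01  0.   -5.04] r [0. 0. 0.]
t [ 0.01  0.   -5.04] r [0. 0. 0.]
t [ 0.01  0.   -5.04] r [0. 0. 0.]
t [ 0.01  0.   -5.04] r [0. 0. 0.]
t [ 0.01  0.   -5.04] r [0. 0. 0.]
t [0.17 4.1  0.64] r [ 0.4  -2.07  1.79]
t [0.32 4.1  0.6 ] r [ 0.4  -2.07  1.79]
t [0.47 4.09 0.56] r [ 0.4  -2.07  1.79]
t [0.62 4.08 0.51] r [ 0.4  -2.07  1.79]
t [0.76 4.06 0.46] r [ 0.4  -2.07  1.79]
t [0.9  4.04 0.4 ] r [ 0.4  -2.07  1.79]
t [1.04 4.01 0.34] r [ 0.4  -2.07  1.79]
t [1.18 3.98 0.27] r [ 0.4  -2.07  1.79]
t [1.31 3.94 0.2 ] r [ 0.4  -2.07  1.79]
t [1.44 3.9  0.12] r [ 0.4  -2.07  1.79]
t [1.56 3.85 0.04] r [ 0.4  -2.07  1.79]
t [ 1.68  3.8  -0.05] r [ 0.4  -2.07  1.79]
```

Request:
{"fn": "arm_command", "kwargs": {"motion": [{"tx": 0,"ty": 0,"tz": -5,"rx": 0,"ry": 0,"rz": 0,"jaw": 230},{"tx": 0,"ty": 0,"tz": -5,"rx": 0,"ry": 0,"rz": 0,"jaw": 230},{"tx": 0,"ty": 0,"tz": -5,"rx": 0,"ry": 0,"rz": 0,"jaw": 230},{"tx": 0,"ty": 0,"tz": -5.1,"rx": 0,"ry": 0,"rz": 0,"jaw": 230},{"tx": 0,"ty": 0,"tz": -5.1,"rx": 0,"ry": 0,"rz": 0,"jaw": 230},{"tx": 0.17,"ty": 4.1,"tz": 0.64,"rx": 0.4,"ry": -2.07,"rz": 1.79,"jaw": 230},{"tx": 0.32,"ty": 4.1,"tz": 0.6,"rx": 0.4,"ry": -2.07,"rz": 1.79,"jaw": 230},{"tx": 0.47,"ty": 4.09,"tz": 0.56,"rx": 0.4,"ry": -2.07,"rz": 1.79,"jaw": 230}]}}

```text
time: 13.2
tool_pos: [469.7, 219.7, 257.8]
orientation: [-3.122, -0.202, 0.174]
force: [0.5, 0.4, -4.8]
width: 25.2
finger_force: 60.0
```

Request:
{"fn": "arm_command", "kwargs": {"motion": [{"tx": 0.62,"ty": 4.08,"tz": 0.51,"rx": 0.4,"ry": -2.07,"rz": 1.79,"jaw": 230},{"tx": 0.76,"ty": 4.06,"tz": 0.46,"rx": 0.4,"ry": -2.07,"rz": 1.79,"jaw": 230},{"tx": 0.9,"ty": 4.04,"tz": 0.4,"rx": 0.4,"ry": -2.07,"rz": 1.79,"jaw": 230},{"tx": 1.04,"ty": 4.01,"tz": 0.34,"rx": 0.4,"ry": -2.07,"rz": 1.79,"jaw": 230},{"tx": 1.18,"ty": 3.98,"tz": 0.27,"rx": 0.4,"ry": -2.07,"rz": 1.79,"jaw": 230},{"tx": 1.31,"ty": 3.94,"tz": 0.2,"rx": 0.4,"ry": -2.07,"rz": 1.79,"jaw": 230},{"tx": 1.44,"ty": 3.9,"tz": 0.12,"rx": 0.4,"ry": -2.07,"rz": 1.79,"jaw": 230},{"tx": 1.56,"ty": 3.85,"tz": 0.04,"rx": 0.4,"ry": -2.07,"rz": 1.79,"jaw": 230}]}}

```text
time: 14.2
tool_pos: [556.0, -97.6, 206.4]
orientation: [-3.04, 0.191, 0.621]
force: [0.2, 0.0, -4.6]
width: 24.9
finger_force: 60.0
```

Request:
{"fn": "arm_command", "kwargs": {"motion": [{"tx": 1.68,"ty": 3.8,"tz": -0.05,"rx": 0.4,"ry": -2.07,"rz": 1.79,"jaw": 230},{"tx": 0,"ty": 0,"tz": 0,"rx": 0,"ry": 0,"rz": 0,"jaw": 230},{"tx": 0,"ty": 0,"tz": 0,"rx": 0,"ry": 0,"rz": 0,"jaw": 230},{"tx": 0,"ty": 0,"tz": 0,"rx": 0,"ry": 0,"rz": 0,"jaw": 230}]}}

```text
time: 14.7
tool_pos: [566.6, -134.9, 202.1]
orientation: [-3.025, 0.236, 0.671]
force: [-0.6, 0.4, -4.5]
width: 24.6
finger_force: 60.0
```

```bash
cat > chk.py <<'E'
from rail import *
X,Y,Z=axes(-9.05);O=np.array([534,2.6,85.]);M=np.array([X,Y,Z])
s=observe();Q=R.from_rotvec(s["orientation"])
print(s["time"],"rail",(M@(s["tool_pos"]-O)).round(1),"F",(M@s["force"]).round(1),s["width"],"turn left",(Q.inv()*rot(-Y,-Z)).as_rotvec(degrees=True).round(2))
E
python3 chk.py
```

```text
14.7 rail [  -0.8 -130.7  128.9] F [ 1.3  0.3 -4.3] 24.618673648313568 turn left [0.   0.01 0.12]
```

Request:
{"fn": "arm_command", "kwargs": {"motion": [{"tx": 0,"ty": 0.13,"tz": 3,"rx": 0,"ry": 0,"rz": 0.1,"jaw": 230},{"tx": 0,"ty": 0,"tz": 3,"rx": 0,"ry": 0,"rz": 0,"jaw": 230},{"tx": 0,"ty": 0,"tz": 0.6,"rx": 0,"ry": 0,"rz": 0,"jaw": 230},{"tx": 0,"ty": 0,"tz": 0,"rx": 0,"ry": 0,"rz": 0,"jaw": 230},{"tx": 0,"ty": 0,"tz": 0,"rx": 0,"ry": 0,"rz": 0,"jaw": 230},{"tx": 0,"ty": 0,"tz": 0,"rx": 0,"ry": 0,"rz": 0,"jaw": 230}]}}

```text
time: 15.45
tool_pos: [539.4, -132.9, 142.9]
orientation: [-3.025, 0.241, 0.669]
force: [-0.2, -0.3, -4.1]
width: 25.1
finger_force: 60.0
```

```bash
python3 -c "
from chk import *
cv2.imwrite('pics/w7.png',grab_frame('wrist'))"
```

```text
15.45 rail [  -0.3 -133.    63.8] F [ 1.7 -0.4 -3.8] 25.100372280585862 turn left [-0.   -0.05 -0.07]
```

View pics/w7.png

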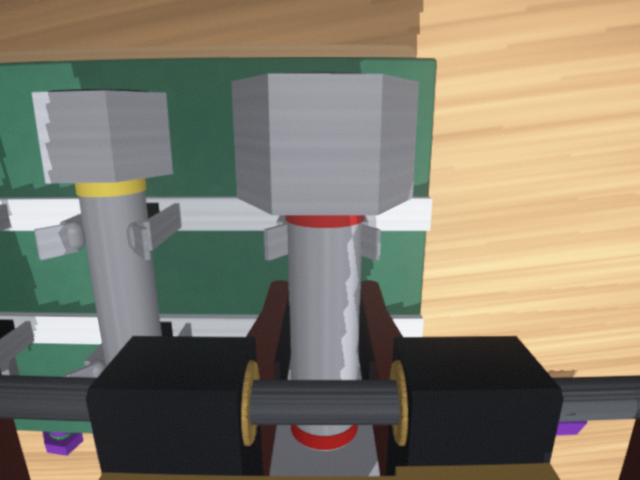

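Clip flares at (265–289) and (361–380) centre on column 322 and the spanner on 325, so I shift 0.7 mm and press.

Request:
{"fn": "arm_command", "kwargs": {"motion": [{"tx": 0,"ty": -0.07,"tz": 1.0,"rx": 0,"ry": 0,"rz": 0,"jaw": 230},{"tx": 0,"ty": 0,"tz": 0.7,"rx": 0,"ry": 0,"rz": 0,"jaw": 230},{"tx": 0,"ty": 0,"tz": 0.4,"rx": 0,"ry": 0,"rz": 0,"jaw": 230},{"tx": 0,"ty": 0,"tz": 0.3,"rx": 0,"ry": 0,"rz": 0,"jaw": 230},{"tx": 0,"ty": 0,"tz": 0.3,"rx": 0,"ry": 0,"rz": 0,"jaw": 230},{"tx": 0,"ty": 0,"tz": 0.2,"rx": 0,"ry": 0,"rz": 0,"jaw": 230},{"tx": 0,"ty": 0,"tz": 0,"rx": 0,"ry": 0,"rz": 0,"jaw": 230},{"tx": 0,"ty": 0,"tz": 0,"rx": 0,"ry": 0,"rz": 0,"jaw": 230}]}}

```text
time: 16.5
tool_pos: [526.2, -130.0, 114.8]
orientation: [-3.023, 0.241, 0.675]
force: [-2.4, 1.8, -5.2]
width: 24.9
finger_force: 60.0
```

```bash
python3 chk.py
```

```text
16.5 rail [  -0.7 -132.2   32.5] F [-0.3  1.4 -5.8] 24.924720694671244 turn left [-0.04  0.19 -0.06]
```

Snapped in at about the expected height. I'll press to about 19 N as before.

Request:
{"fn": "arm_command", "kwargs": {"motion": [{"tx": 0,"ty": 0,"tz": 0.3,"rx": 0,"ry": 0,"rz": 0,"jaw": 230},{"tx": 0,"ty": 0,"tz": 0.3,"rx": 0,"ry": 0,"rz": 0,"jaw": 230},{"tx": 0,"ty": 0,"tz": 0.2,"rx": 0,"ry": 0,"rz": 0,"jaw": 230},{"tx": 0,"ty": 0,"tz": 0,"rx": 0,"ry": 0,"rz": 0,"jaw": 230}]}}

```text
time: 17.0
tool_pos: [526.1, -130.0, 114.6]
orientation: [-3.029, 0.241, 0.656]
force: [6.3, 1.9, 19.6]
width: 24.9
finger_force: 60.0
```

```bash
python3 chk.py
```

```text
17.0 rail [  -0.6 -132.2   32.3] F [-2.9  2.9 20.3] 24.94853453698584 turn left [ 0.03 -0.57 -0.06]
```

Request:
{"fn": "arm_command", "kwargs": {"motion": [{"tx": 0,"ty": 0,"tz": -0.8,"rx": 0,"ry": 0,"rz": 0,"jaw": 60},{"tx": 0,"ty": 0,"tz": 0,"rx": 0,"ry": 0,"rz": 0,"jaw": 60},{"tx": 0,"ty": 0,"tz": 0,"rx": 0,"ry": 0,"rz": 0,"jaw": 60},{"tx": 0,"ty": 0,"tz": 0,"rx": 0,"ry": 0,"rz": 0,"jaw": 60},{"tx": 0,"ty": 0,"tz": -5,"rx": 0,"ry": 0,"rz": 0,"jaw": 60},{"tx": 0,"ty": 0,"tz": -5,"rx": 0,"ry": 0,"rz": 0,"jaw": 60},{"tx": 0,"ty": 0,"tz": -6,"rx": 0,"ry": 0,"rz": 0,"jaw": 60},{"tx": 0,"ty": 0,"tz": 0,"rx": 0,"ry": 0,"rz": 0,"jaw": 60}]}}

```text
time: 18.0
tool_pos: [595.8, -141.4, 265.0]
orientation: [-3.029, 0.242, 0.659]
force: [-0.7, -0.5, -0.2]
width: 66.9
finger_force: 0.0
```

Request:
{"fn": "arm_command", "kwargs": {"motion": [{"tx": 0,"ty": -5,"tz": 0,"rx": 0,"ry": 0,"rz": 0,"jaw": 60},{"tx": 0,"ty": -5,"tz": 0,"rx": 0,"ry": 0,"rz": 0,"jaw": 60},{"tx": 0,"ty": -3,"tz": 0,"rx": 0,"ry": 0,"rz": 0,"jaw": 60},{"tx": 0,"ty": 0,"tz": 0,"rx": 0,"ry": 0,"rz": 0,"jaw": 60},{"tx": 0,"ty": 0,"tz": 0,"rx": 0,"ry": 0,"rz": 0,"jaw": 60},{"tx": 0,"ty": 0,"tz": 0,"rx": 0,"ry": 0,"rz": 0,"jaw": 60}]}}

```text
time: 18.75
tool_pos: [614.0, -14.0, 260.1]
orientation: [-3.024, 0.244, 0.673]
force: [-0.0, 0.0, -0.4]
width: 67.3
finger_force: 0.0
```

Run:
```python
from chk import *
# each spanner's two bands in wrist and scene views, as rail coordinates on the plane of the waist axes (+ ~8)
for cam in("wrist","scene"):
    c=camera_info(cam);f=grab_frame(cam);cv2.imwrite(f"pics/end_{cam}.png",f);h=cv2.cvtColor(f,cv2.COLOR_BGR2HSV)
    for n,y,test in(("small",132,lambda H,S:(H>100)&(H<135)&(S>90)),("medium",44,lambda H,S:(H>50)&(H<72)&(S>115)),("large",-44,lambda H,S:(H>18)&(H<38)&(S>75)),("huge",-132,lambda H,S:((H<10)|(H>170))&(S>90))):
        for x in(43,-43):
            u,v=proj(c,O+X*x+Y*y+Z*42).round().astype(int);k=22 if cam=="wrist" else 9
            if not(k<u<640-k and k<v<480-k): print(cam,n,x,"out");continue
            H=h[v-k:v+k,u-k:u+k];ys,xs=np.where(test(H[...,0].astype(int),H[...,1]))
            if len(xs)<4: print(cam,n,x,"few",len(xs));continue
            r=cv2.minAreaRect(np.c_[xs+u-k,ys+v-k].astype(np.float32));print(cam,n,x,len(xs),(M@(onpl(c,r[0],O+Z*42,Z)-O)).round(1)[:2])
```

```text
18.75 rail [ -0.   -3.8 193.2] F [ 0.2  0.  -0.4] 67.3435224497211 turn left [-0.05  0.1  -0.17]
wrist small 43 315 [ 42.7 129.8]
wrist small -43 208 [-43.8 130.9]
wrist medium 43 255 [48.  42.3]
wrist medium -43 142 [-38.6  43.7]
wrist large 43 353 [ 48. -43.]
wrist large -43 220 [-38.8 -44.1]
wrist huge 43 297 [  43.2 -129.7]
wrist huge -43 210 [ -43.5 -131.4]
scene small 43 20 [ 42.9 131.1]
scene small -43 17 [-44.  130.6]
scene medium 43 few 0
scene medium -43 few 0
scene large 43 15 [ 47.2 -44.1]
scene large -43 32 [-46.5 -52.6]
scene huge 43 few 0
scene huge -43 21 [ -48.7 -126. ]
```

All four run straight up the slope in size order at the 88 mm spacing, with the gripper clear. Handing in.

```bash
python3 -c "
from cell import *
print(finish_job())"
```

```text
the job is handed in; nothing more can be done
None
```

I clicked the small spanner into place 1 and the huge one into place 4, so the rail runs small, medium, large, huge from the left. Both were pressed home to about 20 N and let go, and the job was handed in at about 19 s; I have not seen the verdict.

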